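Close the medicine compartment and hold the spring clip gaping over its card

ROBOT

A 6-joint arm with a two-finger parallel gripper is mounted at the origin on the work surface. World frame = base frame: x ahead of the robot, y to its left, z up, the work surface at z = 0. Lengths are in m, angles in rad, forces in N, time in s.
With the tool pointing down it reaches from about 0.325 to 0.85 m from the base axis. Payload 15.5 kg.
Tool frame: the origin (TCP) lies where the fingers leave the gripper's body, on its centre line; the fingertips stand 78 mm ahead of it and the grasp point (between the pads) lies 60 mm ahead of it; x points along the fingers, y is the direction in which the jaws open and shut, and the axes are right-handed (so a half turn about x gives the same grasp; the last joint's range is limited). The gripper opens to 91 mm and grips with 3 to 60 N. Pads are 32 mm wide; open, the fingers measure 118 mm over their backs; the gripper's body (76 mm by 178 mm) begins 60 mm behind the grasp point.
Start: joints at [1.036, 0.494, 1.345, -0, 1.302, -0.096], TCP at [0.266, 0.566, 0.292] pointing down, gripper open.
Joint ranges: [-2.91, 2.91], [-0.82, 2.16], [0.22, 2.67], [-1.22, 4.37], [0.12, 2.79], [-3.08, 3.08]. Speed limits (rad/s): [1.89, 1.89, 2.57, 3.01, 3.01, 3.01].

INTERFACE

Orientations are given as a unit quaternion [x, y, z, w].
In Python, from bench import robot gives the robot as it stands.
- The arm moves only by the shell command python3 -m creep 'ROWS' [FORCE]. ROWS is a JSON object of lists of equal length, an entry for each row: "angular": the turn, a rotation vector about the tool's x, y, z in rad, a list of three; "delta_pos": the shift along the tool's x, y, z in mm, a list of three; "grip": the opening in per cent of the stroke, from 0 (shut) to 100 (fully open). A call has 1 to 8 rows; each row is the pose to reach, as a shift and turn from the pose commanded when the call began, along the tool's axes at that moment; what a row does not reach only later rows make up. A row lasts 1/12 s, in which the tool goes at most 41.7 mm and 7.16 degrees, less where a joint would pass 70% of its speed; a pose out of reach is approached as far as the arm can. A call with a gripper value outside its range is refused whole. The fingers move at their own pace and stop on an object; FORCE is the grip in N (left out, the last holds). Time passes only in rows, so rows that repeat a pose let the fingers close. It gives the time, the measured TCP pose, the force and the opening at its end, in the units of the state.
- robot.get_state(): the state, without advancing time (a new reading comes with each control period).
- robot.get_image(name): name is "side" or "top"; returns a dict with "image" (420x560x3 uint8, blue, green, red), "fx", "fy", "cx", "cy" (pixels), "position" and "rotation" of the camera in the world. Camera axes: x right, y down, z forward; pixel columns grow to the right and rows downward; lengths in m; the calibration is good to about 2 mm. A picture is of the moment at which its call begins. There is no depth.
- robot.job_done(): hands the job in, once; it reports no verdict.
The state is a dict: "clock": time; "joint_positions": joint angles; "qd": joint speeds; "joint_efforts": joint torques, N m; "ee_pos": TCP position; "tool_rot": TCP orientation; "contact_force": force on the tool from outside, world axes, zero at the start; "wrist_torque": the same for the moment, N m; "opening": finger opening in m.
Only numpy, scipy, OpenCV 4.12 (cv2) and the standard library are available. Lean on these libraries where they do the work, as an engineer would, in place of code of your own. Each camera call takes 0.05 s, during which the arm holds its last target. There are 200 camera calls.

TASK

Push the little door of the medicine compartment fully shut, so that the card on it stands in front of the steel keeper tab on the cabinet. Then squeeze the spring clip open by its handles, lift it off its stand and lower it, wide open and upright, over the middle of the card's top edge so that card and tab both stand well between the gaping jaws without being touched. Finish holding it open there, do not let go, and leave the containers and other things where they stand.

Things in the scene. Friction and masses are not known exactly. Their poses are not given: they have to be found in the camera images.
- cabinet: White melamine unit, fixed, 320 mm wide (y), 235 mm high; origin on the table under the middle of its front face (plane x = 0), x into the cabinet, away from the robot, y left, z up. In front of the face a ledge 18 mm high, 100 mm deep carries four containers reaching up to 123 mm above the table; above them the door closes the upper compartment.
- door (a joint): Door angle, rad: 0 shut (stop), grows as the free edge swings towards the robot (starts 0.4-0.8). Vertical hinge axis at x -6, y +100 mm of the cabinet (left); shut, the panel runs from it along -y: 198 mm wide, 12 thick (axis in its mid-plane), 136 to 234 mm above the table. Stays where left; 1 N near the free edge moves it.
- door_corner (a point): Upper corner of the door's outer face at its free edge, 199 mm from the hinge, 234 mm above the table. Below it, 160 mm above the table and 180 mm from the hinge, sits a steel knob, 20 mm in diameter, 20 mm proud.
- card_edge (a point): Middle of the top edge of the stiff record card fixed to the door: edge 60 mm long, 4 mm thick, 265 mm above the table, 31 mm above the door's top, 100 mm from the hinge. Axes as the door's (x through the card, y along its edge). With the door shut it is at x -3, y 0 mm of the cabinet.
- keeper_top (a point): Middle of the top edge of the fixed steel keeper tab on the cabinet: 60 mm long (y), 4 mm thick, 265 mm above the table, 30 mm above the cabinet's top, at x +3, y 0 mm of the cabinet. With the door shut, card and tab stand parallel 2 mm apart, 10 mm thick together, centred on the plane of the cabinet's face.
- stand: Fixed steel clip stand: base 80 x 70 x 8 mm, upright plate 5 mm thick (y), 50 mm long (x), top edge 70 mm above the table. Origin under its centre. The clip is parked astride this plate with its axes along the stand's.
- clip: Loose steel spring clip, about 60 g, 24 mm wide, upright astride the stand's plate. Origin on its hinge axis, 74 mm above the table; x along the axis, y from arm to arm, z up. Jaws reach 45 mm down, 5 mm apart. Two handles flare up in a V to 42 mm above the axis, 57 mm over their top edges. Same after a half turn about z.
- clip_a (a joint): Opening of the arm on the clip's +y side, rad: 0 parked, 0.40 fully squeezed (stop). Squeezing the handles along y takes about 12 N; at the stop they are upright parallel plates, 26 mm over all, from 4 to 42 mm above the axis, and the jaws gape 23 mm at 20 mm below the axis, 37 mm at their tips, 41 mm below it.
- clip_b (a joint): The same for the arm on the clip's -y side. A spring shuts each arm; both open alike.
- tub: Bystander: white vitamin tub on the ledge, 60 mm dia, 105 mm high; origin under its centre.
- jar: Bystander: squat amber glass jar on the ledge, 66 mm dia, 58 mm high; origin under its centre.
- pill_bottle: Bystander: teal pill bottle with white flip cap on the ledge, 42 mm dia, 80 mm high; origin under its centre.
- tin: Bystander: round steel tin on the ledge, 65 mm dia, 42 mm high; origin under its centre.
- organiser: Bystander: weekly pill organiser on the table, 45 x 160 x 24 mm; origin under its centre, long along y.
- cup: Bystander: white cup on the table, 66 mm dia, 75 mm high; origin under its centre.
- spoon: Bystander: spoon on the table, 140 mm long; origin under its middle.

How it is judged:
By the outcome, as a careful person would: the job done as asked, in the order asked, and still so for the second after the job is handed in, while the arm keeps its last pose, push and grip.
It also fails if it takes over 54 s, if anything falls off the work surface, if the arm or the gripper's body presses on something with over 40 N, if the wrist force passes 120 N, or if a joint passes its speed limit or range.

## Working session

There is one attempt and no reset: what is moved stays moved. The work goes in short steps, Python scripts to look and compute and a shell command to move; the robot and the scene stay as the last step left them, time stands still between calls to the robot, and variables do not carry over. Pictures are saved under pics/ and viewed, about 8 in all and at most 12, crops included, and the job is handed in when it is done.

```bash
ls; mkdir -p pics; python3 - <<'E'
from bench import robot
import cv2,json,numpy as np
print(robot.get_state())
for n in("side","top"):
    d=robot.get_image(n); cv2.imwrite(f"pics/{n}0.png",d["image"])
    print(n,{k:np.round(v,4).tolist() for k,v in d.items() if k!="image"})
E
```

```text
pics
{'clock': 0.0, 'joint_positions': array([ 1.03549123e+00,  4.94194502e-01,  1.34611778e+00, -2.77069966e-06,
        1.30250849e+00, -9.55072715e-02]), 'qd': array([ 1.20247275e-03, -1.87397728e-03, -1.08942644e-03,  8.38388283e-06,
        5.37546074e-05,  9.94943810e-04]), 'joint_efforts': array([-2.20096095e-03, -8.78813052e+01, -3.81846428e+01,  7.05173076e-02,
        5.35848609e-02, -9.98056430e-05]), 'ee_pos': array([0.2659556, 0.5652797, 0.2916357]), 'tool_rot': array([ 0.15382853,  0.69021302, -0.15465468,  0.68994543]), 'contact_force': array([-0.61203306, -0.56584402, -0.87137282]), 'wrist_torque': array([ 0.02605186, -0.01111811,  0.01944714]), 'opening': 0.09127017092054608}
side {'fx': 485.6871, 'fy': 485.6871, 'cx': 283.5144, 'cy': 218.0168, 'position': [0.0401, -0.6981, 0.706], 'rotation': [0.8356, -0.2589, 0.1395, -0.464]}
top {'fx': 470.6387, 'fy': 470.6387, 'cx': 276.0487, 'cy': 210.894, 'position': [0.4155, 0.0284, 1.251], 'rotation': [-0.6986, 0.7142, -0.0237, 0.0368]}
```

View pics/side0.png

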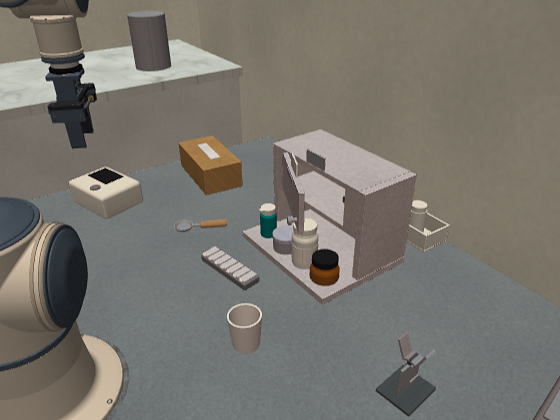

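View pics/top0.png

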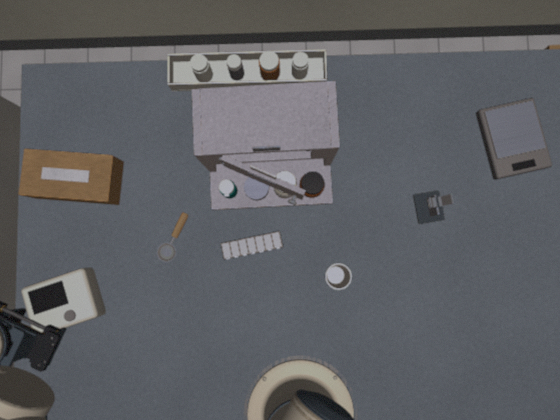

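The side view shows the cabinet (face towards the robot) with the door ajar and the clip stand at about (407,375). In the top view the cabinet is at (265,130), the door runs from about (222,158) to (305,192), and the stand is at (430,207). I'll enlarge these for measuring.

```bash
cat > h.py <<'E'
import numpy as np,cv2
from scipy.spatial.transform import Rotation as R
from bench import robot
K={"side":((485.6871,283.5144,218.0168),[0.0401,-0.6981,0.706],[0.8356,-0.2589,0.1395,-0.464]),
   "top":((470.6387,276.0487,210.894),[0.4155,0.0284,1.251],[-0.6986,0.7142,-0.0237,0.0368])}
def proj(n,p):
    (f,cx,cy),t,q=K[n]; c=R.from_quat(q).inv().apply(np.atleast_2d(p)-t)
    return np.c_[f*c[:,0]/c[:,2]+cx,f*c[:,1]/c[:,2]+cy]
def atz(n,uv,z):
    (f,cx,cy),t,q=K[n]; d=R.from_quat(q).apply([(uv[0]-cx)/f,(uv[1]-cy)/f,1]); t=np.array(t)
    return t+d*(z-t[2])/d[2]
E
python3 - <<'E'
import cv2,numpy as np
t=cv2.imread("pics/top0.png");s=cv2.imread("pics/side0.png")
r=lambda i,x,y,w,h,k:cv2.resize(i[y:y+h,x:x+w],None,fx=k,fy=k,interpolation=cv2.INTER_CUBIC)
# A: top cabinet 160x75... 
o=np.zeros((600,800,3),np.uint8)
o[:320,:400]=r(t,185,75,160,128,2.5)
o[:320,400:]=r(t,405,180,50,40,8)
o[320:,:400]=r(s,265,120,160,112,2.5)
o[320:,400:]=r(s,367,326,80,56,5)
cv2.imwrite("pics/c1.png",np.clip(o*1.6,0,255).astype(np.uint8))
E
```

```text
(no output)
```

View pics/c1.png

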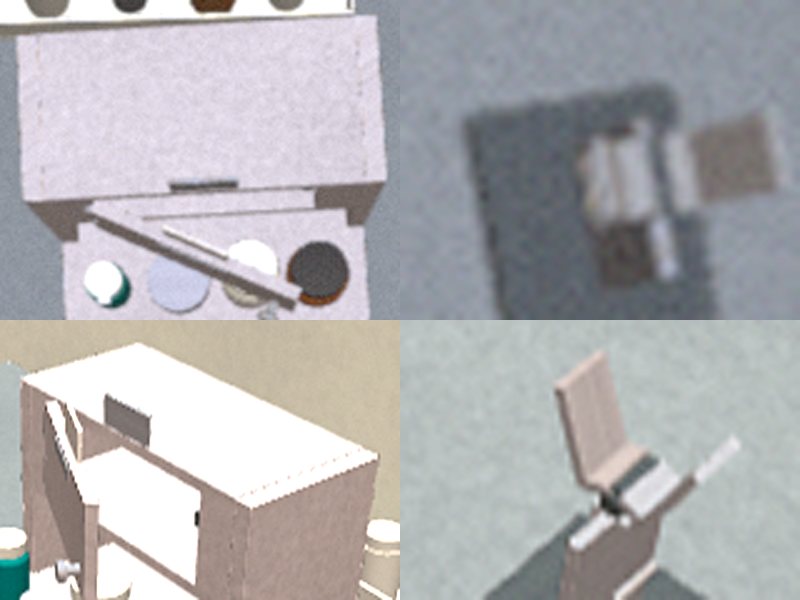

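```bash
cat > fit.py <<'E'
from h import *
from scipy.optimize import least_squares
def T(p,l): 
    c,s=np.cos(p[2]),np.sin(p[2]); l=np.atleast_2d(l)
    return np.c_[p[0]+c*l[:,0]-s*l[:,1],p[1]+s*l[:,0]+c*l[:,1],l[:,2]]
def fit(obs,p0,name):
    f=lambda p:np.concatenate([(proj(n,T(p,L))-uv).ravel() for n,L,uv in obs])
    r=least_squares(f,p0,loss="soft_l1"); print(name,np.round(r.x,4),"res",np.round(r.fun.reshape(-1,2),1).tolist()); return r.x
tc=lambda u,v:(u/2.5+185-.3,v/2.5+75-.3); sc=lambda u,v:(u/2.5+265-.3,(v-320)/2.5+120-.3)
ts=lambda u,v:((u-400)/8+405-.4,v/8+180-.4); ss=lambda u,v:((u-400)/5+367-.4,(v-320)/5+326-.4)
cab=fit([("top",[0,.16,.235],tc(22,203)),("top",[0,-.16,.235],tc(385,178)),
 ("top",[.001,.03,.265],tc(170,190)),("top",[.001,-.03,.265],tc(238,186)),
 ("side",[0,-.16,.235],sc(250,505)),("side",[0,.16,.235],sc(22,378)),
 ("side",[.001,.03,.265],sc(105,394)),("side",[.001,-.03,.265],sc(151,420))],[.6,0,0],"cab")
h=T(cab,[-.006,.1,0])[0]
def door(a): # points in the cabinet frame, angle a; along -y from hinge, d, out o, z
    return lambda d,o,z:[-.006-d*np.sin(a)-o*np.cos(a),.1-d*np.cos(a)+o*np.sin(a),z]
obs=[("top",(.199,0,.234),tc(297,298)),("top",(0.,0,.234),tc(92,208)),("top",(.07,-.003,.265),tc(165,229)),("side",(.199,.006,.234),sc(84,503))]
r=least_squares(lambda a:np.concatenate([(proj(n,T(cab,door(a[0])(*l)))-uv).ravel() for n,l,uv in obs]),[.6])
print("door",r.x,np.round(r.fun.reshape(-1,2),1).tolist())
print("corner",T(cab,door(r.x[0])(.199,.006,.234)),"knob",T(cab,door(r.x[0])(.18,.026,.16)),"hinge",h)
print("shut knob",T(cab,door(0)(.18,.026,.16)),"card centre",T(cab,[0,0,.265]))
st=fit([("top",[.04,.035,.008],ts(468,120)),("top",[.04,-.035,.008],ts(672,88)),
 ("top",[.012,-.0285,.116],ts(768,113)),("top",[-.012,-.0285,.116],ts(780,190)),
 ("side",[-.012,.0285,.116],ss(557,387)),("side",[.012,.0285,.116],ss(603,352)),("side",[.012,-.0285,.116],ss(738,440))],[.43,-.3,.1],"stand")
E
python3 fit.py
```

```text
cab [0.6348 0.0643 0.0368] res [[0.4, -0.3], [0.9, 0.7], [-0.8, -2.2], [0.2, -2.3], [0.7, 1.4], [-1.6, 0.5], [-0.8, 0.1], [-1.6, -1.0]]
door [0.47806267] [[0.8, -0.7], [-0.2, -1.2], [-0.9, -0.7], [-0.9, 1.0]]
corner [[ 0.53474875 -0.01338872  0.234     ]] knob [[0.52477808 0.01233259 0.16      ]] hinge [0.62515671 0.16399053 0.        ]
shut knob [[ 0.60580348 -0.0168449   0.16      ]] card centre [[0.63483549 0.06427934 0.265     ]]
stand [ 0.5263 -0.355   0.198 ] res [[-0.1, -0.5], [0.3, -2.3], [3.1, 0.5], [4.1, 0.5], [-1.5, -0.2], [-2.6, -0.9], [1.2, -0.4]]
```

```bash
cat > ov.py <<'E'
from fit import *
top=[("top",[.04,.035,.008],ts(468,120)),("top",[.04,-.035,.008],ts(672,88)),
 ("top",[.012,-.0285,.116],ts(768,113)),("top",[-.012,-.0285,.116],ts(778,190)),
 ("top",[.012,.0285,.116],ts(583,148)),("top",[-.012,.0285,.116],ts(597,218))]
a=fit(top,[.43,-.3,.1],"toponly")
b=fit(top+[("side",[-.012,.0285,.116],ss(557,387)),("side",[.012,.0285,.116],ss(603,352)),("side",[.012,-.0285,.116],ss(738,440))],a,"both")
box=lambda x,y,z0,z1:[[[-x,-y,z],[x,-y,z],[x,y,z],[-x,y,z],[-x,-y,z]] for z in(z0,z1)]
L=box(.04,.035,.008,.008)+box(.025,.0025,.008,.07)+[[[-.012,s*.0285,.116],[.012,s*.0285,.116],[.012,s*.008,.078],[-.012,s*.008,.078],[-.012,s*.0285,.116]] for s in(1,-1)]
o=[]
for n,(x,y,w,h) in(("top",(408,175,56,56)),("side",(370,326,70,70*1))):
    im=cv2.imread(f"pics/{n}0.png"); k=400/w
    c=cv2.resize(im[y:y+h,x:x+w],(400,400),interpolation=cv2.INTER_CUBIC); c=np.clip(c*1.5,0,255).astype(np.uint8)
    raw=c.copy()
    for l in L: cv2.polylines(c,[np.int32(np.round((proj(n,T(b,l))+.5-[x,y])*k))],False,(0,0,255) ,1)
    o.append(np.hstack([c,raw]))
cv2.imwrite("pics/ov.png",cv2.resize(np.vstack(o),(600,600)))
E
python3 ov.py|tail -2
```

```text
toponly [ 0.5277 -0.3475  0.1013] res [[-1.7, -2.5], [-0.9, -1.7], [0.6, 1.0], [0.9, 1.2], [0.2, -0.4], [-0.0, 0.6]]
both [ 0.5279 -0.3524  0.1337] res [[-0.3, -2.1], [0.4, -2.2], [2.4, 0.5], [3.1, 0.7], [2.2, -0.2], [2.2, 0.9], [-1.7, -2.4], [-2.1, -2.5], [0.4, -1.0]]
```

View pics/ov.png

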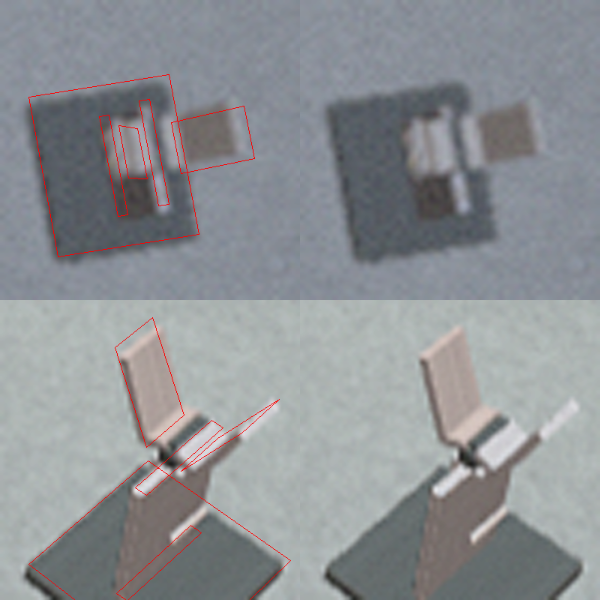

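The overlay shows the clip and base about 1 px off the model: shift x by −2.5 mm and y by +2 mm, with yaw about 0.125. That gives a stand pose of (0.525, −0.351, 0.125). Next I'll plan the door push.

```bash
cat > go.py <<'E'
from h import *
cab=np.array([.6348,.0643,.0368])
def cw(x,y): c,s=np.cos(cab[2]),np.sin(cab[2]); return np.array([cab[0]+c*x-s*y,cab[1]+s*x+c*y])
def Rd(psi): # tool down, tool y at yaw psi
    y=[np.cos(psi),np.sin(psi),0]; x=[0,0,-1]; return R.from_matrix(np.c_[x,y,np.cross(x,y)])
def show(xy,z,psi):
    s=robot.get_state(); r=R.from_quat(s["tool_rot"]); M=r.as_matrix(); 
    now=np.arctan2(M[1,1],M[0,1])
    print("t",round(s["clock"],2),"pos",s["ee_pos"].round(4),"yaw_y",round(now,3),"ax",M.round(3).tolist(),"q",s["joint_positions"].round(2),"F",s["contact_force"].round(1),"open",round(s["opening"],4))
    d=np.r_[xy,z]-s["ee_pos"]; print(" -> dpos mm",(r.inv().apply(d)*1000).round(1),"rot",(r.inv()*Rd(psi)).as_rotvec().round(4))
E
python3 - <<'E'
from go import *
show(cw(-.135,-.05),.285,.0368-np.pi/2); show(cw(-.135,-.05),.285,.0368+np.pi/2)
show(cw(-.135,-.05),.285,.0368); print(cw(-.135,-.05),cw(-.028,-.05))
E
```

```text
t 0.1 pos [0.2659 0.5653 0.2917] yaw_y 1.131 ax [[-0.001, 0.426, 0.905], [-0.001, 0.905, -0.426], [-1.0, -0.001, -0.0]] q [ 1.04  0.49  1.35  0.    1.3  -0.1 ] F [ 0.2  0.2 -0.7] open 0.0911
 -> dpos mm [   7.1 -402.7  450. ] rot [2.665e+00 1.400e-03 5.000e-04]
t 0.1 pos [0.2659 0.5653 0.2917] yaw_y 1.131 ax [[-0.001, 0.426, 0.905], [-0.001, 0.905, -0.426], [-1.0, -0.001, -0.0]] q [ 1.04  0.49  1.35  0.    1.3  -0.1 ] F [ 0.2  0.2 -0.7] open 0.0911
 -> dpos mm [   7.1 -402.7  450. ] rot [-4.766e-01 -4.000e-04  1.000e-03]
t 0.1 pos [0.2659 0.5653 0.2917] yaw_y 1.131 ax [[-0.001, 0.426, 0.905], [-0.001, 0.905, -0.426], [-1.0, -0.001, -0.0]] q [ 1.04  0.49  1.35  0.    1.3  -0.1 ] F [ 0.2  0.2 -0.7] open 0.0911
 -> dpos mm [   7.1 -402.7  450. ] rot [1.0942e+00 5.0000e-04 1.0000e-03]
[0.50173099 0.00936697] [0.60865854 0.01330368]
```

```bash
python3 -m creep '{"angular":[[-0.477,0,0],[-0.477,0,0],[-0.477,0,0],[-0.477,0,0],[-0.477,0,0],[-0.477,0,0],[-0.477,0,0],[-0.477,0,0]],"delta_pos":[[7,-400,450],[7,-400,450],[7,-400,450],[7,-400,450],[7,-400,450],[7,-400,450],[7,-400,450],[7,-400,450]],"grip":[0,0,0,0,0,0,0,0]}' 20
python3 -c "
from go import *
show(cw(-.135,-.05),.285,1.6076)"
```

```text
clock: 0.77
ee_pos: [0.3934, 0.2671, 0.2884]
tool_rot: [-0.013, 0.707, 0.013, 0.707]
contact_force: [0.9, -0.4, 1.1]
opening: 0.0405
t 0.77 pos [0.3934 0.2671 0.2884] yaw_y 1.608 ax [[-0.0, -0.038, 0.999], [-0.0, 0.999, 0.038], [-1.0, -0.0, -0.0]] q [ 0.47  0.29  1.71  0.    1.15 -1.14] F [ 0.9 -0.4  1.1] open 0.0405
 -> dpos mm [   3.4 -261.7   98.6] rot [ 0.0008 -0.0002  0.0001]
```

```bash
python3 -m creep '{"angular":[[0,0,0],[0,0,0],[0,0,0],[0,0,0],[0,0,0],[0,0,0],[0,0,0],[0,0,0]],"delta_pos":[[3,-255,96],[3,-255,96],[3,-255,96],[3,-255,96],[3,-255,96],[3,-255,96],[3,-255,96],[3,-255,96]],"grip":[0,0,0,0,0,0,0,0]}' 20
python3 -c "
from go import *
show(cw(-.030,-.05),.285,1.6076)
cv2.imwrite('pics/s1.png',robot.get_image('side')['image'])"
```

```text
clock: 1.43
ee_pos: [0.5003, 0.0139, 0.2853]
tool_rot: [-0.012, 0.707, 0.012, 0.707]
contact_force: [-0.4, 1.4, 0.6]
opening: 0.0003
t 1.43 pos [0.5003 0.0139 0.2853] yaw_y 1.604 ax [[0.001, -0.034, 0.999], [-0.001, 0.999, 0.034], [-1.0, -0.001, 0.001]] q [-0.09  0.33  1.66 -0.    1.16 -1.7 ] F [-0.4  1.4  0.6] open 0.0003
 -> dpos mm [  0.3  -4.2 106.3] rot [-0.0033  0.0006  0.0009]
```

View pics/s1.png

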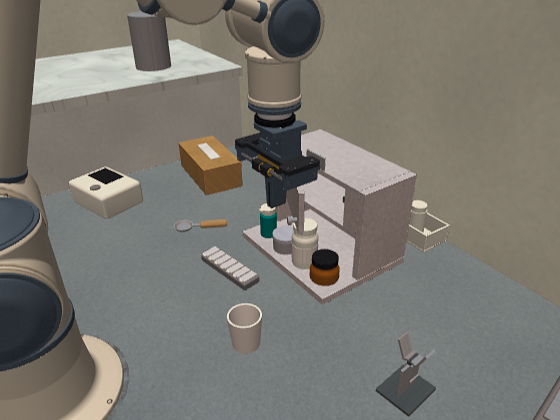

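The picture shows the closed fingers at about (277,195), just in front of the door near its free edge and above the knob. Now pushing.

```bash
python3 -m creep '{"angular":[[0,0,0],[0,0,0],[0,0,0],[0,0,0],[0,0,0],[0,0,0],[0,0,0],[0,0,0]],"delta_pos":[[0,-4,13],[0,-4,26],[0,-4,39],[0,-4,52],[0,-4,64],[0,-4,76],[0,-4,86],[0,-4,94]],"grip":[0,0,0,0,0,0,0,0]}' 20
python3 -c "
from go import *
show(cw(-.028,-.05),.285,1.6076)"
```

```text
clock: 2.15
ee_pos: [0.5932, 0.0181, 0.2853]
tool_rot: [-0.013, 0.707, 0.014, 0.707]
contact_force: [0.3, 0.3, -0.5]
opening: 0.0008
t 2.15 pos [0.5932 0.0181 0.2853] yaw_y 1.609 ax [[-0.0, -0.038, 0.999], [0.0, 0.999, 0.038], [-1.0, 0.0, -0.0]] q [-0.07  0.46  1.43  0.    1.25 -1.68] F [ 0.3  0.3 -0.5] open 0.0008
 -> dpos mm [ 0.3 -5.4 15.3] rot [ 0.0013 -0.0005 -0.0002]
```

```bash
python3 -m creep '{"angular":[[0,0,0],[0,0,0],[0,0,0],[0,0,0],[0,0,0],[0,0,0]],"delta_pos":[[0,-4,3],[0,-4,6],[0,-4,9],[0,-4,11],[0,-4,13],[0,-4,13]],"grip":[0,0,0,0,0,0]}' 20
python3 -c "
from go import *
show(cw(-.028,-.05),.285,1.6076)"
```

```text
clock: 2.65
ee_pos: [0.6061, 0.0137, 0.2856]
tool_rot: [-0.013, 0.707, 0.013, 0.707]
contact_force: [0.7, -0.5, 0.0]
opening: 0.0002
t 2.65 pos [0.6061 0.0137 0.2856] yaw_y 1.608 ax [[0.0, -0.037, 0.999], [0.0, 0.999, 0.037], [-1.0, 0.0, 0.0]] q [-0.08  0.47  1.4   0.    1.27 -1.68] F [ 0.7 -0.5  0. ] open 0.0002
 -> dpos mm [ 0.6 -0.5  2.6] rot [ 0.0003  0.0002 -0.    ]
```

```bash
python3 -m creep '{"angular":[[0,0,0],[0,0,0],[0,0,0],[0,0,0]],"delta_pos":[[0,0,1],[0,0,2],[0,0,3],[0,0,3]],"grip":[0,0,0,0]}' 20
python3 -c "
from go import *
show(cw(-.028,-.05),.285,1.6076)
for n in('side','top'): cv2.imwrite(f'pics/d_{n}.png',robot.get_image(n)['image'])
r=lambda n,x,y:cv2.resize(cv2.imread(f'pics/d_{n}.png')[y:y+100,x:x+130],(400,308),interpolation=cv2.INTER_CUBIC)
cv2.imwrite('pics/d.png',np.hstack([r('side',260,120),r('top',200,130)]))"
```

```text
clock: 2.98
ee_pos: [0.6072, 0.0138, 0.2855]
tool_rot: [-0.013, 0.708, 0.013, 0.706]
contact_force: [-13.3, -1.9, 9.9]
opening: 0.0007
t 2.98 pos [0.6072 0.0138 0.2855] yaw_y 1.608 ax [[-0.004, -0.037, 0.999], [-0.0, 0.999, 0.037], [-1.0, -0.0, -0.004]] q [-0.08  0.48  1.4  -0.    1.27 -1.68] F [-13.3  -1.9   9.9] open 0.0007
 -> dpos mm [ 0.5 -0.5  1.5] rot [ 0.0003 -0.004   0.    ]
```

View pics/d.png

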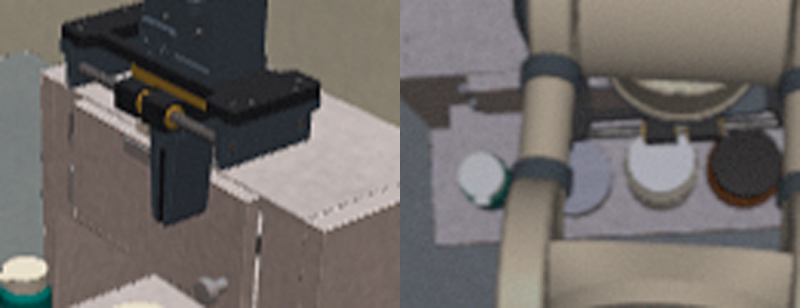

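The door looks flush in both views, and the stop pushes back with 13 N where I expected it. Backing off, then over to the clip.

```bash
python3 -m creep '{"angular":[[0,0,0],[0,0,0],[0,0,0],[0,0,0],[0,0,0],[0,0,0],[-0.1,0,0],[-0.1,0,0]],"delta_pos":[[0,0,-5],[0,0,-25],[0,0,-60],[0,-10,-95],[0,-50,-100],[0,-90,-100],[0,-130,-100],[0,-170,-100]],"grip":[0,0,0,50,100,100,100,100]}' 20
python3 -c "
from go import *
show([.525,-.351],.26,.125+np.pi/2)"
```

```text
clock: 3.75
ee_pos: [0.5149, -0.1614, 0.2859]
tool_rot: [-0.051, 0.705, 0.051, 0.706]
contact_force: [0.6, -0.2, 0.1]
opening: 0.031
t 3.75 pos [ 0.5149 -0.1614  0.2859] yaw_y 1.715 ax [[0.001, -0.143, 0.99], [-0.0, 0.99, 0.143], [-1.0, -0.001, 0.001]] q [-0.41  0.38  1.57  0.    1.19 -2.13] F [ 0.6 -0.2  0.1] open 0.031
 -> dpos mm [  26.  -189.1  -17.2] rot [0.019  0.0009 0.0005]
```

```bash
python3 -m creep '{"angular":[[0.01,0,0],[0.019,0,0],[0.019,0,0],[0.019,0,0],[0.019,0,0],[0.019,0,0],[0.019,0,0],[0.019,0,0]],"delta_pos":[[20,-40,-10],[26,-80,-15],[26,-120,-15],[26,-160,-15],[26,-185,-15],[26,-189,-15],[26,-189,-15],[26,-189,-15]],"grip":[100,100,100,100,100,100,100,100]}' 20
python3 -c "
from go import *
show([.525,-.351],.16,.125+np.pi/2)
for n in('side','top'): cv2.imwrite(f'pics/e_{n}.png',robot.get_image(n)['image'])
r=lambda n,x,y:cv2.resize(cv2.imread(f'pics/e_{n}.png')[y:y+100,x:x+100],(400,400),interpolation=cv2.INTER_CUBIC)
cv2.imwrite('pics/e.png',np.hstack([r('side',360,290),r('top',385,150)]))"
```

```text
clock: 4.42
ee_pos: [0.5261, -0.3485, 0.2593]
tool_rot: [-0.041, 0.706, 0.042, 0.706]
contact_force: [0.4, 0.9, -0.4]
opening: 0.0841
t 4.42 pos [ 0.5261 -0.3485  0.2593] yaw_y 1.689 ax [[-0.0, -0.118, 0.993], [0.001, 0.993, 0.118], [-1.0, 0.001, -0.0]] q [-0.68  0.53  1.37  0.    1.24 -2.37] F [ 0.4  0.9 -0.4] open 0.0841
 -> dpos mm [99.3 -2.4 -1.3] rot [-0.0071 -0.0002 -0.0006]
```

View pics/e.png

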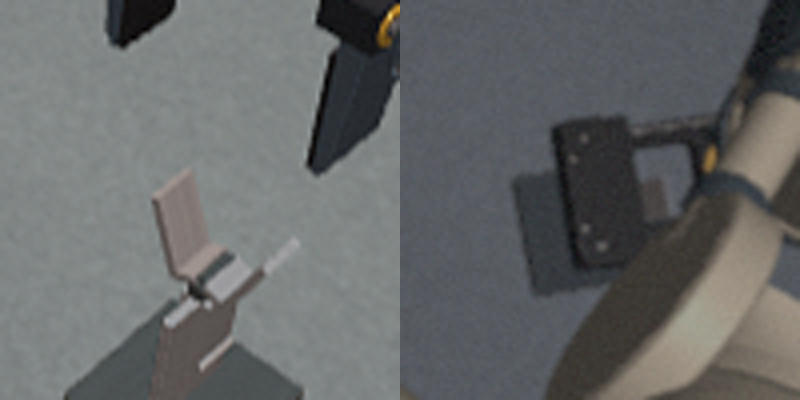

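The fingers straddle the clip, with the handles about central between them. Lowering.

```bash
python3 -m creep '{"angular":[[0,0,0],[0,0,0],[0,0,0],[0,0,0],[0,0,0],[0,0,0],[0,0,0],[0,0,0]],"delta_pos":[[15,-2,-1],[30,-2,-1],[46,-2,-1],[62,-2,-1],[78,-2,-1],[90,-2,-1],[99,-2,-1],[99,-2,-1]],"grip":[100,100,100,100,100,100,100,100]}' 20
python3 -c "
from go import *
show([.525,-.351],.16,.125+np.pi/2)"
```

```text
clock: 5.18
ee_pos: [0.5251, -0.3501, 0.159]
tool_rot: [-0.041, 0.706, 0.043, 0.705]
contact_force: [-0.7, 0.2, -0.9]
opening: 0.0914
t 5.18 pos [ 0.5251 -0.3501  0.159 ] yaw_y 1.69 ax [[-0.002, -0.119, 0.993], [0.002, 0.993, 0.119], [-1.0, 0.002, -0.002]] q [-0.68  0.65  1.46  0.    1.03 -2.37] F [-0.7  0.2 -0.9] open 0.0914
 -> dpos mm [-1.  -0.9 -0.2] rot [-0.0061 -0.0016 -0.0017]
```

```bash
Z='[0,0,0]'; python3 -m creep '{"angular":[[0,0,0],[0,0,0],[0,0,0],[0,0,0],[0,0,0],[0,0,0],[0,0,0],[0,0,0]],"delta_pos":[[0,0,0],[0,0,0],[0,0,0],[0,0,0],[0,0,0],[0,0,0],[0,0,0],[0,0,0]],"grip":[60,50,40,30,20,10,0,0]}' 35
python3 -m creep '{"angular":[[0,0,0],[0,0,0],[0,0,0],[0,0,0],[0,0,0],[0,0,0]],"delta_pos":[[0,0,0],[0,0,0],[0,0,0],[0,0,0],[0,0,0],[0,0,0]],"grip":[0,0,0,0,0,0]}' 35
python3 -c "
from go import *
show([.525,-.351],.16,.125+np.pi/2)
for n in('side','top'): cv2.imwrite(f'pics/f_{n}.png',robot.get_image(n)['image'])
r=lambda n,x,y:cv2.resize(cv2.imread(f'pics/f_{n}.png')[y:y+100,x:x+100],(500,500),interpolation=cv2.INTER_CUBIC)
cv2.imwrite('pics/f.png',np.clip(r('side',360,310)*1.5,0,255))"
```

```text
clock: 5.85
ee_pos: [0.5262, -0.3517, 0.1617]
tool_rot: [-0.042, 0.705, 0.041, 0.707]
contact_force: [-1.3, 0.5, 13.9]
opening: 0.0409
clock: 6.35
ee_pos: [0.5263, -0.3518, 0.162]
tool_rot: [-0.043, 0.705, 0.041, 0.707]
contact_force: [-1.0, 0.2, 16.4]
opening: 0.025
t 6.35 pos [ 0.5263 -0.3518  0.162 ] yaw_y 1.689 ax [[0.002, -0.118, 0.993], [-0.002, 0.993, 0.118], [-1.0, -0.002, 0.002]] q [-0.68  0.64  1.46 -0.    1.03 -2.37] F [-1.   0.2 16.4] open 0.025
 -> dpos mm [ 2.   1.  -1.2] rot [-0.0068  0.0021  0.0023][ WARN:0@1.415] global loadsave.cpp:1063 imwrite_ Unsupported depth image for selected encoder is fallbacked to CV_8U.
```

View pics/f.png

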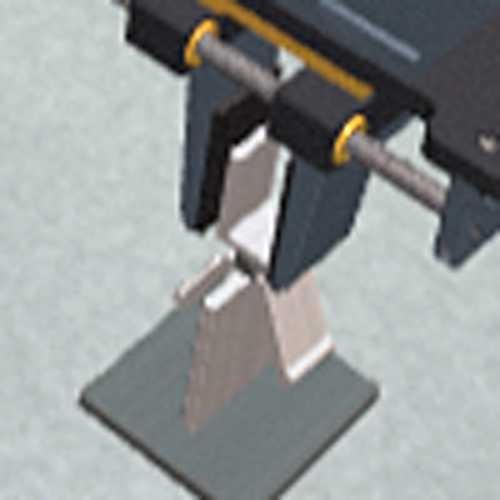

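The clip is squeezed fully open: the opening is 25 mm, the handles are upright, and the jaws gape astride the plate. Lifting.

```bash
python3 -m creep '{"angular":[[0,0,0],[0,0,0],[0,0,0],[0,0,0],[0,0,0],[0,0,0],[0,0,0],[0,0,0]],"delta_pos":[[-5,0,0],[-15,0,0],[-30,0,0],[-50,0,0],[-75,0,0],[-105,0,0],[-135,0,0],[-165,0,0]],"grip":[0,0,0,0,0,0,0,0]}' 35
python3 -m creep '{"angular":[[0,0,0],[0,0,0],[0,0,0],[0,0,0],[0,0,0],[0,0,0],[0,0,0],[0,0,0]],"delta_pos":[[-30,0,0],[-55,0,0],[-80,0,0],[-95,0,0],[-105,0,0],[-105,0,0],[-105,0,0],[-105,0,0]],"grip":[0,0,0,0,0,0,0,0]}' 35
python3 -c "
from go import *
show(cw(-.14,-.10),.425,.037)"
```

```text
clock: 7.12
ee_pos: [0.5252, -0.3508, 0.3275]
tool_rot: [-0.042, 0.706, 0.042, 0.706]
contact_force: [0.2, -1.0, -0.5]
opening: 0.0251
clock: 7.78
ee_pos: [0.5252, -0.3509, 0.4292]
tool_rot: [-0.041, 0.706, 0.042, 0.705]
contact_force: [0.5, -0.4, 0.2]
opening: 0.0249
t 7.78 pos [ 0.5252 -0.3509  0.4292] yaw_y 1.689 ax [[-0.002, -0.118, 0.993], [0.001, 0.993, 0.118], [-1.0, 0.001, -0.001]] q [-0.68  0.41  1.11  0.    1.62 -2.37] F [ 0.5 -0.4  0.2] open 0.0249
 -> dpos mm [  4.6 311.1  10.1] rot [ 1.652e+00 -2.300e-03  1.000e-04]
```

```bash
python3 -m creep '{"angular":[[0.12,0,0],[0.24,0,0],[0.36,0,0],[0.48,0,0],[0.6,0,0],[0.72,0,0],[0.84,0,0],[0.96,0,0]],"delta_pos":[[0,10,0],[0,35,0],[0,65,0],[0,95,0],[0,125,0],[0,155,0],[0,185,0],[0,215,0]],"grip":[0,0,0,0,0,0,0,0]}' 35
python3 -c "
from go import *
show(cw(-0.001,0),.425,.037)"
```

```text
clock: 8.45
ee_pos: [0.4994, -0.1362, 0.4292]
tool_rot: [0.291, 0.645, -0.291, 0.644]
contact_force: [1.1, 0.8, -0.0]
opening: 0.025
t 8.45 pos [ 0.4994 -0.1362  0.4292] yaw_y 0.723 ax [[-0.002, 0.75, 0.662], [0.001, 0.662, -0.75], [-1.0, -0.001, -0.002]] q [-0.38  0.23  1.38  0.    1.53 -1.1 ] F [ 1.1  0.8 -0. ] open 0.025
 -> dpos mm [  4.1 233.4 -61.4] rot [ 0.6859 -0.0016  0.0016]
```

```bash
python3 -m creep '{"angular":[[0.11,0,0],[0.22,0,0],[0.33,0,0],[0.44,0,0],[0.55,0,0],[0.63,0,0],[0.685,0,0],[0.685,0,0]],"delta_pos":[[2,30,-8],[3,60,-16],[4,90,-24],[4,120,-32],[4,150,-40],[4,180,-48],[4,205,-54],[4,220,-58]],"grip":[0,0,0,0,0,0,0,0]}' 35
python3 -m creep '{"angular":[[0,0,0],[0,0,0],[0,0,0],[0,0,0],[0,0,0]],"delta_pos":[[0,6,6],[0,9,8],[0,9,8],[0,9,8],[0,9,8]],"grip":[0,0,0,0,0]}' 35
python3 -c "
from go import *
show(cw(-0.001,0),.425,.037)
for n in('side','top'): cv2.imwrite(f'pics/g_{n}.png',robot.get_image(n)['image'])
r=lambda n,x,y:cv2.resize(cv2.imread(f'pics/g_{n}.png')[y:y+100,x:x+133],(798,600),interpolation=cv2.INTER_CUBIC)
cv2.imwrite('pics/g.png',cv2.convertScaleAbs(r('side',255,90),alpha=1.3))"
```

```text
clock: 9.12
ee_pos: [0.6264, 0.0544, 0.4248]
tool_rot: [0.489, 0.511, -0.49, 0.51]
contact_force: [-0.7, -0.5, 0.7]
opening: 0.0251
clock: 9.53
ee_pos: [0.6345, 0.0437, 0.4265]
tool_rot: [0.489, 0.511, -0.489, 0.511]
contact_force: [-0.7, 0.3, -0.2]
opening: 0.0254
t 9.53 pos [0.6345 0.0437 0.4265] yaw_y 0.043 ax [[-0.0, 0.999, 0.043], [-0.0, 0.043, -0.999], [-1.0, -0.0, 0.0]] q [-0.03  0.42  1.1  -0.    1.62 -0.07] F [-0.7  0.3 -0.2] open 0.0254
 -> dpos mm [  1.5   0.1 -20.5] rot [0.0064 0.0001 0.0002]
```

View pics/g.png

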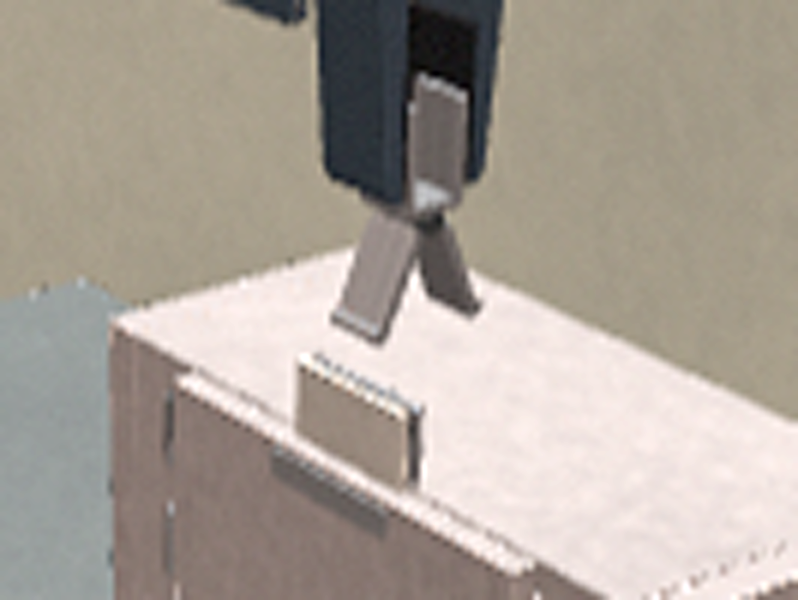

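Door is shut, with the card at (304–322, 150–158) and the keeper right behind it. The clip hangs open above, jaw tips at about (310–318, 144–147) and (335,142), and sits toward the card's right end. My z sign was wrong, so it still needs 20 mm along. Checking the relative alignment numerically.

```bash
python3 - <<'E'
from go import *
from scipy.optimize import least_squares
g=lambda u,v:np.array([u/6+255-.4,v/6+90-.4])
C=lambda c,x,y,z:np.r_[c[0]+np.cos(.0368)*x-np.sin(.0368)*y,c[1]+np.sin(.0368)*x+np.cos(.0368)*y,z]
o=[((-.005,.03,.265),g(297,364)),((-.005,-.03,.265),g(405,411)),((.005,-.03,.265),g(423,407)),((.005,.03,.265),g(316,353))]
r=least_squares(lambda c:np.concatenate([proj("side",C(c,*l))[0]-u for l,u in o]),cab[:2])
print("cab by side cam",r.x,r.fun.round(1))
# clip: unknown along-offset e, axis height h, x offset k; tool yaw .043
ps=.043;t=np.array([.6345,.0437])
P=lambda p,x,y,z:np.r_[t[0]+np.cos(ps)*(x+p[2])-np.sin(ps)*(y+p[0]),t[1]+np.sin(ps)*(x+p[2])+np.cos(ps)*(y+p[0]),p[1]+z]
o2=[((-.0195,.012,-.041),g(333,318)),((-.0195,-.012,-.041),g(381,341)),((.0195,-.012,-.041),g(479,312)),((-.0125,-.012,.042),g(465,90)),((-.0125,.012,.042),g(415,75))]
q=least_squares(lambda p:np.concatenate([proj("side",P(p,*l))[0]-u for l,u in o2]),[0,.338,0])
print("clip e,h,k",q.x.round(4),q.fun.round(1), "tcp-axis",.4265-q.x[1])
E
```

```text
cab by side cam [0.63729296 0.0665349 ] [-0.  -0.8 -0.5  0.7  0.1  0.1  0.4 -0. ]
clip e,h,k [-0.0334  0.3564 -0.015 ] [ 4.4 -0.   4.2 -0.   2.6  0.  -5.4  0.4 -5.3 -0.4] tcp-axis 0.07010531833085826
```

```bash
python3 - <<'E'
from go import *
from scipy.optimize import least_squares
g=lambda u,v:np.array([u/6+255-.4,v/6+90-.4])
ps=.043;t=np.array([.6345,.0437])
P=lambda p,x,y,z:np.r_[t[0]+np.cos(ps)*(x+p[2])-np.sin(ps)*(y+p[0]),t[1]+np.sin(ps)*(x+p[2])+np.cos(ps)*(y+p[0]),p[1]+z]
o2=[((-.0195,.012,-.041),g(333,318)),((-.0195,-.012,-.041),g(381,341)),((.0195,-.012,-.041),g(479,312)),((.012,-.012,.042),g(465,90)),((.012,.012,.042),g(415,75))]
for fx in (0,1):
    q=least_squares(lambda p:np.concatenate([proj("side",P(p*[1,1,fx],*l))[0]-u for l,u in o2]),[0,.338,0])
    print("clip e,h,k",q.x.round(4),q.fun.round(1), "tcp-axis",.4265-q.x[1])
E
```

```text
clip e,h,k [-0.0048  0.3417  0.    ] [ 1.   0.4  0.4  0.3 -1.6  0.5 -0.2 -0.3  0.3 -0.9] tcp-axis 0.0847793225116738
clip e,h,k [0.0013 0.3386 0.0054] [ 1.1  0.3  0.5  0.1 -1.7  0.4 -0.2 -0.1  0.3 -0.7] tcp-axis 0.08794323516066094
```

```bash
python3 -m creep '{"angular":[[0.006,0,0],[0.006,0,0],[0.006,0,0],[0.006,0,0],[0.006,0,0],[0.006,0,0],[0.006,0,0],[0.006,0,0]],"delta_pos":[[0,-1,-6],[0,-1,-12],[0,-1,-18],[0,-1,-23],[5,0,-23],[10,0,-23],[15,0,-23],[15,0,-23]],"grip":[0,0,0,0,0,0,0,0]}' 35
python3 -c "
from go import *
show([.6335,.0667],.3725,.037)
for n in('side','top'): cv2.imwrite(f'pics/i_{n}.png',robot.get_image(n)['image'])
r=lambda n,x,y:cv2.resize(cv2.imread(f'pics/i_{n}.png')[y:y+75,x:x+100],(800,600),interpolation=cv2.INTER_CUBIC)
cv2.imwrite('pics/i.png',cv2.convertScaleAbs(r('side',265,100),alpha=1.3))"
```

```text
clock: 10.3
ee_pos: [0.6336, 0.0674, 0.4099]
tool_rot: [0.49, 0.51, -0.491, 0.509]
contact_force: [0.2, -0.1, -0.3]
opening: 0.0249
t 10.3 pos [0.6336 0.0674 0.4099] yaw_y 0.038 ax [[-0.002, 0.999, 0.038], [-0.0, 0.038, -0.999], [-1.0, -0.002, 0.0]] q [ 0.01  0.43  1.13 -0.    1.58 -0.03] F [ 0.2 -0.1 -0.3] open 0.0249
 -> dpos mm [37.4 -0.1  0.7] rot [0.0009 0.     0.0022]
```

View pics/i.png

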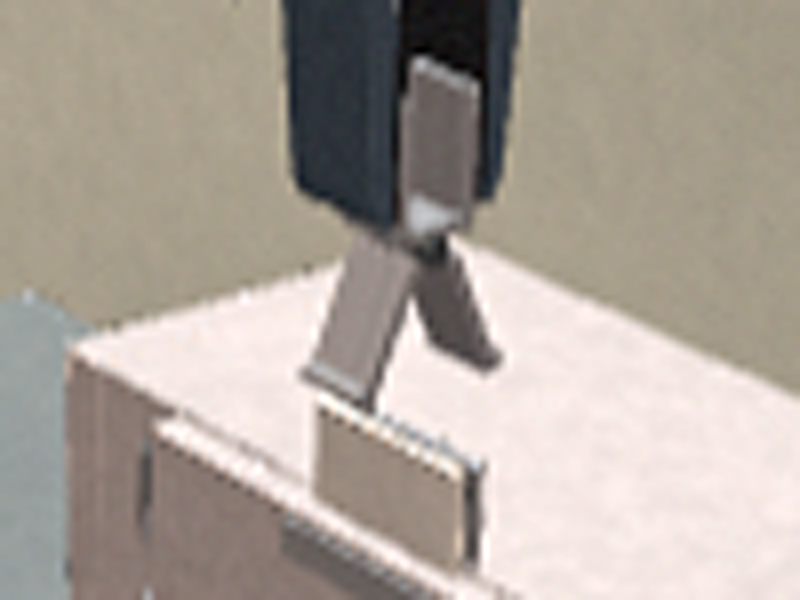

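The jaws straddle the card plane symmetrically: front tip about (338,391), back tip about (500,362), card mid-edge about (391,432). By pixel geometry the offset is about 1–2 mm too far back across the card and under 1 mm along it. I'll shift 1 mm and lower.

```bash
python3 -m creep '{"angular":[[0,0,0],[0,0,0],[0,0,0],[0,0,0],[0,0,0],[0,0,0],[0,0,0],[0,0,0]],"delta_pos":[[3,-1,0.5],[9,-1,0.5],[15,-1,0.5],[21,-1,0.5],[27,-1,0.5],[33,-1,0.5],[37,-1,0.5],[37,-1,0.5]],"grip":[0,0,0,0,0,0,0,0]}' 35
python3 -m creep '{"angular":[[0,0,0],[0,0,0],[0,0,0]],"delta_pos":[[0,0,0],[0,0,0],[0,0,0]],"grip":[0,0,0]}' 35
python3 -c "
from go import *
show([.6327,.0667],.3725,.037)
for n in('side','top'): cv2.imwrite(f'pics/j_{n}.png',robot.get_image(n)['image'])
r=lambda n,x,y:cv2.resize(cv2.imread(f'pics/j_{n}.png')[y:y+75,x:x+100],(800,600),interpolation=cv2.INTER_CUBIC)
cv2.imwrite('pics/j.png',cv2.convertScaleAbs(r('side',265,110),alpha=1.3))"
```

```text
clock: 11.07
ee_pos: [0.6327, 0.067, 0.3733]
tool_rot: [0.49, 0.51, -0.491, 0.509]
contact_force: [0.1, 0.6, -0.8]
opening: 0.0251
clock: 11.32
ee_pos: [0.6331, 0.067, 0.3749]
tool_rot: [0.491, 0.509, -0.49, 0.51]
contact_force: [0.9, 0.4, -1.2]
opening: 0.0253
t 11.32 pos [0.6331 0.067  0.3749] yaw_y 0.038 ax [[0.001, 0.999, 0.038], [0.0, 0.038, -0.999], [-1.0, 0.001, -0.0]] q [ 0.01  0.45  1.19  0.    1.5  -0.03] F [ 0.9  0.4 -1.2] open 0.0253
 -> dpos mm [ 2.4 -0.4  0.3] rot [ 0.001  -0.     -0.0006]
```

View pics/j.png

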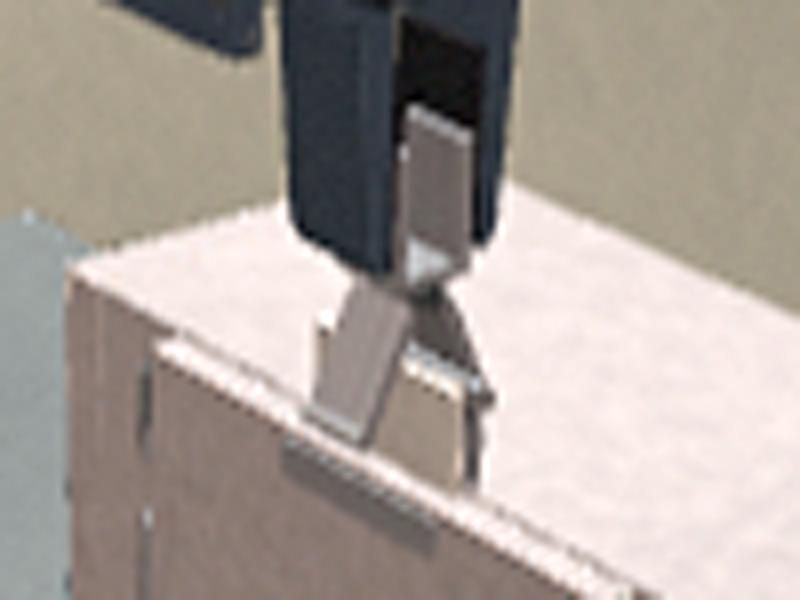

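The clip is lowered with no contact force. One numeric check of centring against the card as seen by the same camera.

```bash
python3 - <<'E'
from h import *
from scipy.optimize import least_squares
g=lambda u,v:np.array([u/8+265-.4,v/8+110-.4])
c=np.array([.6373,.0665]);a=.0368
W=lambda e,k,x,y,z:np.r_[c[0]+np.cos(a)*(x+k)-np.sin(a)*(y+e),c[1]+np.sin(a)*(x+k)+np.cos(a)*(y+e),z]
print(proj("side",W(0,0,-.005,.03,.265))-g(317,325),proj("side",W(0,0,-.005,-.03,.265))-g(465,388))
o=[((-.0195,.012,-.041),g(306,408)),((-.0195,-.012,-.041),g(363,438)),((.0195,-.012,-.041),g(493,398)),((.012,-.012,.042),g(473,128)),((.012,.012,.042),g(410,105))]
f=lambda p:np.concatenate([proj("side",W(p[0],p[1],l[0],l[1],p[2]+l[2]))[0]-u for l,u in o])
for h in(None,.286,.288,.290):
    q=least_squares((lambda p:f(p)) if h is None else (lambda p:f([p[0],p[1],h])),[0,0,.288]);print(h,q.x.round(4),q.fun.round(1))
E
```

```text
[[-0.12678742 -0.71357525]] [[-1.07265925  0.65867139]]
None [0.0119 0.0099 0.2822] [ 1.2  0.2  0.9  0.2 -1.8  0.6 -0.5 -0.3  0.2 -0.7]
0.286 [0.0054 0.0044 0.288 ] [ 1.1  0.3  0.8  0.4 -1.7  0.7 -0.4 -0.5  0.2 -0.9]
0.288 [0.0019 0.0015 0.288 ] [ 1.   0.4  0.8  0.4 -1.6  0.7 -0.4 -0.6  0.2 -1. ]
0.29 [-0.0015 -0.0014  0.288 ] [ 1.   0.4  0.8  0.5 -1.6  0.8 -0.3 -0.7  0.2 -1.1]
```

```bash
python3 -m creep '{"angular":[[0,0,0],[0,0,0],[0,0,0],[0,0,0],[0,0,0],[0,0,0]],"delta_pos":[[1,0,1],[2,0,1],[2,0,1],[2,0,1],[2,0,1],[2,0,1]],"grip":[0,0,0,0,0,0]}' 35
python3 -c "
from go import *
show([.6333,.066],.3725,.037)
im=robot.get_image('side')['image']; cv2.imwrite('pics/k.png',cv2.resize(im[90:330,170:450],(700,600),interpolation=cv2.INTER_CUBIC))"
```

```text
clock: 11.92
ee_pos: [0.633, 0.066, 0.3725]
tool_rot: [0.49, 0.509, -0.49, 0.509]
contact_force: [0.6, 0.7, -0.8]
opening: 0.0252
t 11.92 pos [0.633  0.066  0.3725] yaw_y 0.038 ax [[0.0, 0.999, 0.038], [0.0, 0.038, -0.999], [-1.0, 0.0, -0.0]] q [ 0.01  0.45  1.2   0.    1.49 -0.03] F [ 0.6  0.7 -0.8] open 0.0252
 -> dpos mm [0.  0.3 0. ] rot [ 0.001 -0.    -0.   ]
```

View pics/k.png

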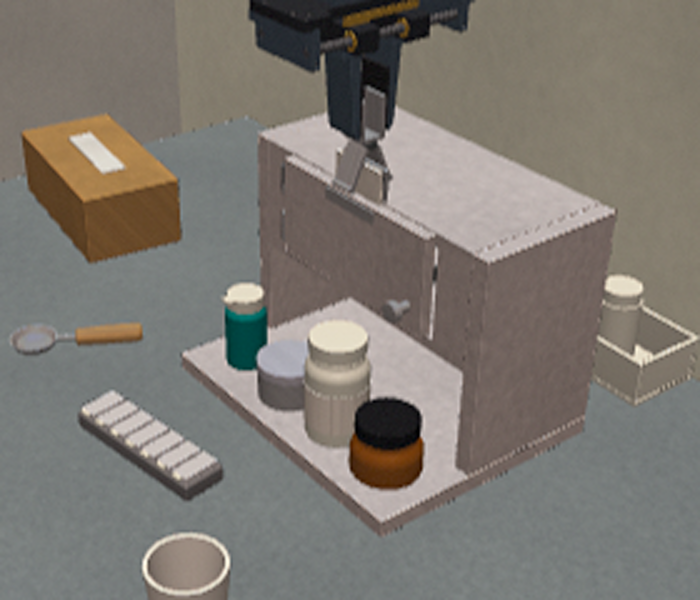

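The door is shut, the clip is held open astride card and tab (about (362,180) in the crop), there is no contact force, and the containers stand where they were. Handing in.

```bash
python3 -c "
from bench import robot
print(robot.job_done())"
```

```text
the job is handed in; nothing more can be done
None
```

The job is done and handed in at about 12 s on the robot's clock, with the arm still holding the clip open over the card.

- **Door:** I pushed it shut with closed fingers near its free edge. It met the stop with about 13 N, roughly 1.5 mm short of where I expected, and the pictures show it flush.
- **Clip:** I squeezed it with 35 N until the gripper stopped at 25 mm opening, where 26 mm is the full squeeze. I then lifted it off the stand, turned it about 95° and lowered it astride the card and the keeper tab.
- **Last checks:**
  - The force on the tool was about 1 N, which is noise, so there is no sign of touching.
  - The tool was upright and the grip held.
  - By my estimate the clip's axis is 20–22 mm above the card's top edge, so about 20 mm of card and tab stand between the jaws.
  - The containers, organiser, spoon and visible part of the cup look unmoved in the last picture.
- **Where the checks disagreed:** The centring across the card is not pinned down to the millimetre. The two-camera fit, the side-camera fit and the door contact put the cabinet face at x = 0.635, 0.637 and 0.633 m. I held the clip at 0.633 m, and I estimate about 6 mm of clearance on each side if it is centred there. Along the card it may be off by up to about 4 mm. The top camera could not confirm the final fit because the arm blocked its view.

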